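# Index the raking light one hole towards the lone cut-out

## Robot

A 7-joint arm with a two-finger parallel gripper is mounted at the origin on the work surface. World frame = base frame: x ahead of the robot, y to its left, z up, the work surface at z = 0. Lengths are in m, angles in rad, forces in N, time in s.
With the tool pointing down it reaches from about 0.425 to 0.925 m from the base axis. Payload 6.8 kg.
Tool frame: the origin (TCP) lies at the very end of the fingers, on their centre line; the grasp point (between the pads) lies 19 mm behind it (bot.grasp_offset is the distance from the TCP to the grasp point, in m); z points along the fingers, y is the direction in which the jaws open and shut (so a half turn about z gives the same grasp; the last joint's range is limited). The gripper opens to 85 mm and grips with 20 to 120 N. Pads are 22 mm wide; open, the fingers measure 114 mm over their backs; the gripper's body (76 mm by 85 mm) begins 54 mm behind the grasp point. The pads swing forward as they close: fully open they stand 13 mm farther back than shut.
Start: joints at [1.106, 0.477, 0.022, 1.555, -0.011, 1.109, -0.083], TCP at [0.236, -0.633, 0.231] pointing down, gripper open.
Joint ranges: [-2.96, 2.96], [-0.34, 2.1], [-1.41, 1.46], [0.24, 2.44], [-1.37, 4.51], [0.17, 1.92], [-2.96, 2.96]. Speed limits (rad/s): [2.39, 2.39, 3.14, 3.14, 3.14, 3.14, 3.14].

## Interface

Orientations are given as a unit quaternion [w, x, y, z].
In Python, from station import monitor, cams, bot, finder gives the robot as it stands.
- The arm moves only by the tool jog_arm, never from a script. Its argument "plan" is a list of rows, each an object of numbers: "x", "y", "z": the shift along the tool's x, y, z as a fraction of full scale; "wx", "wy", "wz": the turn, a rotation vector about the tool's x, y, z as a fraction of full scale. A call has 1 to 12 rows; each row is the pose to reach, as a shift and turn from the pose measured when the call began, along the tool's axes at that moment, turning the shorter way round; what a row does not reach only later rows make up. Full scale, the value 1, is 20 cm for a shift and 180 degrees for a turn. A row lasts 1/12 s, in which the tool goes at most 41.7 mm and 7.16 degrees, less where a joint would pass 70% of its speed; a pose out of reach is approached as far as the arm can. A call with a number of a shift or a turn outside -1 to 1 is refused whole. A call with a gripper value outside its range is refused whole. "hand" is the opening, from -1 (shut) to 1 (fully open), set as the call begins (left out, the last holds). The fingers move at their own pace and stop on an object; "grip_force" is the grip in N (left out, the last holds). Time passes only in rows, so rows that repeat a pose let the fingers close. It gives the time, the measured TCP pose, the force and the opening at its end, in the units of the state.
- monitor.get_obs(): the state, without advancing time (a new reading comes with each control period).
- cams.read_camera(name): name is "scene" or "side" or "wrist"; returns the picture (400x640x3 uint8, red, green, blue); there is no depth.
- cams.get_calibration(name): a dict with "fx", "fy", "cx", "cy" (pixels), "extrinsics" (4x4, takes a point from world to camera coordinates). Camera axes: x right, y down, z forward; pixel columns grow to the right and rows downward; lengths in m; the calibration is good to about 2 mm. A picture is of the moment at which its call begins: read the wrist's pose just before it. get_calibration takes no time and is no camera call; for the wrist camera it gives the pose at the moment of the call.
- bot.hand_in(): hands the job in, once; it reports no verdict.
Trained networks look in the newest picture that a camera, given by its name, has taken for a name from the list of things; names that differ only in an ending like _2 or _b are one class to them, and where a whole thing is asked for, a point or a joint stands for the part that bears it (a point fixed in the world has none). Each returns a list of dicts, best first, with "confidence" (0 to 1); they miss things now and then, are a little off and sometimes report something else, mostly with a low value. They report only what shows in the picture. A call takes as long as a camera call.
- finder.find_in(camera, target): "bbox" ([left, top, width, height] in pixels, round what is visible of it).
- finder.place_of(camera, target): "location" ([column, row] in pixels: a listed point, or the origin of a listed thing).
The state is a dict: "t": time; "q": joint angles; "joint_vel": joint speeds; "joint_torque": joint torques, N m; "eef_pos": TCP position; "tool_rot": TCP orientation; "contact_force": force on the tool from outside, world axes, zero at the start; "torque": the same for the moment, N m; "gripper_width": opening from 0.0 (shut) to 1.0 (fully open).
Only numpy, scipy, OpenCV 4.12 (cv2) and the standard library are available. Lean on these libraries where they do the work, as an engineer would, in place of code of your own. Each camera call takes 0.05 s, during which the arm holds its last target. There are 200 camera calls.

## Task

On the animation copy board, the low lamp's swing arm is locked by a spring index pin with a red pull ring. Hook a fingertip under the ring (do not pinch it), lift the pin, swing the arm one hole towards the white cut-out figure that lies alone, away from the group, and let the pin drop fully home in that hole. Leave the lone figure, the lens cap, the blower and the padlock undisturbed, and finish with the hand clear.

Things in the scene. Friction and masses are not known exactly. Their poses are not given: they have to be found in the camera images.
- swing_base: Fixed black base of the swing arm. Origin: on the board (18 mm above the table), on the vertical pivot axis; hub 65 mm high. x: level, from the pivot through the middle hole, towards the robot's left (world +y) within 20 degrees; y to the robot's side, z up. Its aluminium index plate (76 x 236 mm, centre at x = 114 mm, top at 32 mm) has seven 12 mm holes, 130 mm from the pivot, 15 degrees (34 mm) apart, with ticks.
- lamp_arm (a joint): Angle of the swing arm about the pivot, rad, positive to the base's +y (anticlockwise from above, lamp towards the robot). Starts at 0, locked in the middle hole; holes at 0, +-0.262, +-0.524, +-0.785, stops at +-0.80; play when locked +-0.008. Bar 36 mm wide, top 48 mm above the board; a lamp 120 mm wide, 112 mm high begins 250 mm from the pivot. Light friction (0.12 N m): stays where left.
- index_pin (a joint): Lift of the spring index pin, m: 0 fully home in a hole, 0.022 at its upper stop. The 10 mm pin with domed nose reaches 11.4 mm into the plate: clear from 0.012 up; between holes its nose rides on the plate at about 0.0115. The spring pulls it down with 4 N when home, 9 N at the stop. The nose centres itself when it drops within about 2 mm of a hole.
- pull_ring: Upright round red pull ring, rigid on top of the pin: it rises with it and travels with the arm. Wire 6 mm thick; 64 mm outside, 52 mm clear inside. Origin: the ring's centre, 130 mm from the pivot, 120 mm above the board with the pin home. x: the ring's level normal, along the arm away from the pivot; y in its plane, z up. Pin head 16 mm wide and barrel right below; clear before and behind.
- lone_figure: Loose white card cut-out figure lying flat, alone: rounded body 54 x 66 mm, 5 mm thick, thin legs and arms. Origin under its centre. It lies about 0.31 m from the pivot, about 40 degrees off the arm, on the robot's side of it or on the far side (this varies); the arm shall go one hole to that side. Not to be touched.
- figure_group: Group of seven smaller white cut-out figures (42 to 56 mm wide, 5 mm thick), stuck down, spread over about 170 x 190 mm on the other side of the arm. Origin under the group, near its middle.
- lens_cap: Loose black lens cap lying flat, 72 mm across, 11 mm thick. Origin under its centre. Not to be touched.
- blower: Loose black rubber dust blower standing upright, 56 mm thick bulb, 115 mm high with a thin nozzle up. Origin under its centre. Not to be touched.
- padlock: Loose steel padlock lying flat, 50 mm wide, 24 mm thick, about 80 mm long with its shackle. Origin under the middle of its case. Not to be touched.

How it is judged:
By the outcome, as a careful person would: the job done as asked, in the order asked, and still so for the second after the job is handed in, with the robot touching nothing.
It also fails if it takes over 45 s, if anything falls off the work surface, if the arm or the gripper's body presses on something with over 40 N, if the wrist force passes 120 N, or if a joint passes its speed limit or range.

## Working session

There is one attempt and no reset: what is moved stays moved. The work goes in short steps, Python scripts to look and compute and a tool call to move; the robot and the scene stay as the last step left them, time stands still between calls to the robot, and variables do not carry over. Pictures are saved under pics/ and viewed, about 8 in all and at most 12, crops included, and the job is handed in when it is done.

Besides the shell and the picture viewer there is one more tool, called after "Request:" as name(argument=value, ...) on one line, values as JSON. jog_arm: Moves the arm, as the interface text tells. Shift numbers are shares of 20 cm and turn numbers shares of 180 degrees, none past 1 either way. Its arguments: {"type":"object","properties":{"plan":{"type":"array","items":{"type":"object","properties":{"x":{"type":"number","minimum":-1,"maximum":1},"y":{"type":"number","minimum":-1,"maximum":1},"z":{"type":"number","minimum":-1,"maximum":1},"wx":{"type":"number","minimum":-1,"maximum":1},"wy":{"type":"number","minimum":-1,"maximum":1},"wz":{"type":"number","minimum":-1,"maximum":1}}}},"hand":{"type":"number"},"grip_force":{"type":"number"}},"required":["plan"]}

```bash
ls; mkdir -p pics; python3 - <<'E'
from station import monitor, cams, bot, finder
import cv2
o=monitor.get_obs(); print(o['t'],o['eef_pos'],o['tool_rot'],o['contact_force'],o['gripper_width'])
for c in ['scene','side']:
    im=cams.read_camera(c); cv2.imwrite(f'pics/{c}0.png',im[:,:,::-1])
    k=cams.get_calibration(c); print(c,k['fx'],k['cx'],k['cy'],k['extrinsics'])
    for n in ['pull_ring','swing_base','lone_figure','lens_cap','blower','padlock','figure_group']:
        print(n,[(round(d['confidence'],2),[round(v) for v in d['location']]) for d in finder.place_of(c,n)[:2]])
E
```

```text
pics
0.0 [ 0.23551013 -0.63197758  0.23032901] [-8.54799989e-04  9.84133218e-01  1.77428926e-01 -2.33674805e-04] [ 0.11605684  0.41468374 -0.749555  ] 1.001299079413805
scene 381.11998687612424 319.27692735355936 198.17600963080253 [[-0.51197623  0.85896655  0.00753759  0.32789267]
 [ 0.49711349  0.30343161 -0.81290063 -0.19161075]
 [-0.70054159 -0.41243876 -0.58235363  1.30016107]
 [ 0.          0.          0.          1.        ]]
pull_ring [(0.49, [366, 189])]
swing_base [(0.61, [314, 213])]
lone_figure [(0.85, [368, 315])]
lens_cap [(0.61, [265, 238])]
blower [(0.6, [340, 192])]
padlock [(0.85, [280, 193])]
figure_group [(0.81, [437, 206])]
side 406.29495892235 322.8732638599027 193.88285566359798 [[-0.96906683 -0.24663045  0.00910469  0.55157884]
 [-0.15985379  0.59913996 -0.78452411  0.21369784]
 [ 0.18803255 -0.76171171 -0.62003147  0.97439758]
 [ 0.          0.          0.          1.        ]]
pull_ring [(0.46, [328, 217])]
swing_base [(0.63, [340, 217])]
lone_figure [(0.8, [238, 268]), (0.3, [404, 308])]
lens_cap [(0.58, [301, 199])]
blower [(0.63, [383, 229])]
padlock [(0.87, [359, 191])]
figure_group [(0.71, [330, 215]), (0.64, [402, 306])]
```

```bash
python3 - <<'E'
import cv2,numpy as np
a=cv2.imread('pics/scene0.png');b=cv2.imread('pics/side0.png')
cv2.imwrite('pics/s1.png',cv2.resize(a[130:400,200:560],(800,600),interpolation=cv2.INTER_CUBIC))
cv2.imwrite('pics/s2.png',cv2.resize(b[130:400,160:520],(800,600),interpolation=cv2.INTER_CUBIC))
E
```

```text
(no output)
```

View pics/s1.png

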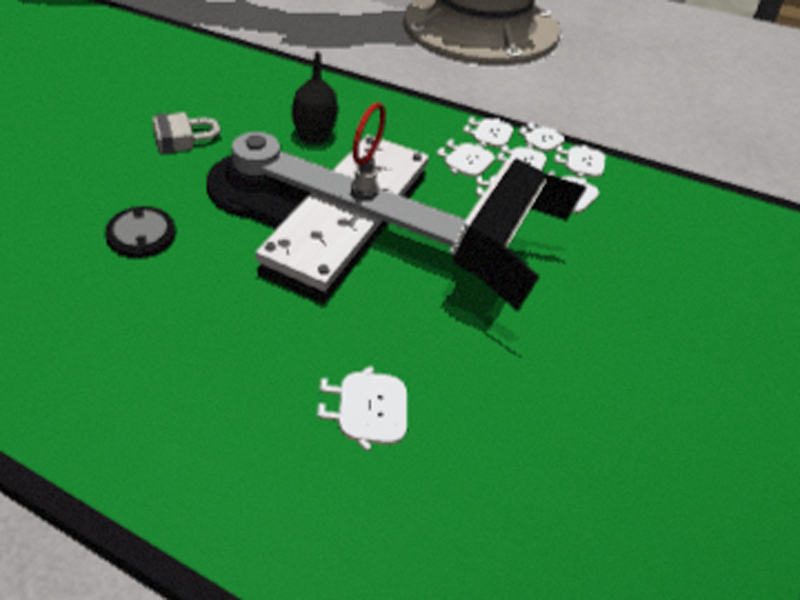

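View pics/s2.png

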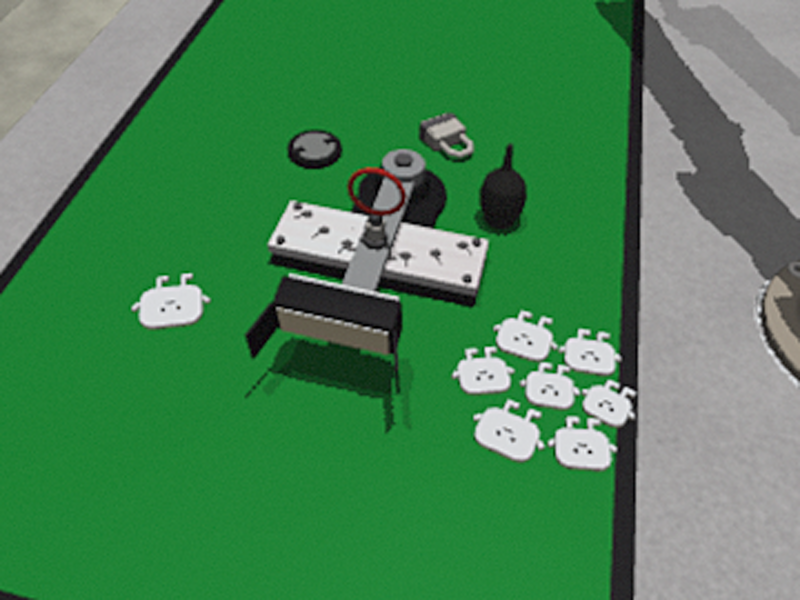

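The lone figure is on the far side (+x), at about (368,314) in scene and (236,268) in side. The arm therefore has to go to -0.262 rad. Next I triangulate the ring and the pivot.

```bash
cat > h.py <<'E'
from station import monitor, cams, bot, finder
import cv2,numpy as np
from scipy.spatial.transform import Rotation as R
def K(c):
    k=cams.get_calibration(c); return np.array([[k['fx'],0,k['cx']],[0,k['fy'],k['cy']],[0,0,1]]),np.array(k['extrinsics'])
def ray(c,uv):
    k,E=K(c); d=np.linalg.inv(k)@[*uv,1]; return -E[:3,:3].T@E[:3,3], E[:3,:3].T@d
def atz(c,uv,z):
    o,d=ray(c,uv); return o+d*(z-o[2])/d[2]
def proj(c,p):
    k,E=K(c); q=k@(E[:3,:3]@np.asarray(p)+E[:3,3]); return q[:2]/q[2]
def tri(c1,u1,c2,u2):
    A=[];b=[]
    for c,u in((c1,u1),(c2,u2)):
        o,d=ray(c,u); d=d/np.linalg.norm(d); P=np.eye(3)-np.outer(d,d); A.append(P);b.append(P@o)
    return np.linalg.lstsq(np.vstack(A),np.hstack(b),rcond=None)[0]
def ring(im):
    h=cv2.cvtColor(im,cv2.COLOR_RGB2HSV); m=(((h[...,0]<8)|(h[...,0]>172))&(h[...,1]>130)&(h[...,2]>50)).astype(np.uint8)
    n,l,s,_=cv2.connectedComponentsWithStats(m); 
    i=1+np.argmax(s[1:,4]); ys,xs=np.where(l==i)
    e=cv2.fitEllipse(cv2.findContours((l==i).astype(np.uint8),cv2.RETR_EXTERNAL,cv2.CHAIN_APPROX_NONE)[0][0])
    return e,s[i]
def tool():
    o=monitor.get_obs(); w,x,y,z=o['tool_rot']; return np.array(o['eef_pos']),R.from_quat([x,y,z,w]),o
E
python3 - <<'E'
from h import *
np.set_printoptions(precision=4,suppress=True)
print([a for a in dir(bot) if a[0]!='_'],bot.grasp_offset)
e={}
for c in('scene','side'):
    im=cv2.imread(f'pics/{c}0.png')[:,:,::-1].copy(); e[c]=ring(im); print(c,e[c])
rc=tri('scene',e['scene'][0][0],'side',e['side'][0][0]); print('ring',rc)
print('hub',atz('scene',(315,194),.083),atz('side',(160+403*.45,130+160*.45),.083))
print('lone',atz('scene',(368,314),.02),atz('side',(237,267),.02))
print('blower',atz('scene',(340,192),.018),atz('side',(383,229),.018))
print('cap',atz('scene',(265,238),.02),'padlock',atz('scene',(280,193),.02), 'board edge', atz('scene',(400,130+100*.45),.018))
print(R.as_matrix(tool()[1]))
E
```

```text
['PlanningError', 'grasp_offset', 'hand_in'] 0.0187
scene (((286.0605773925781, 37.00114059448242), (13.44222640991211, 117.1214370727539), 177.6355743408203), array([ 278,    0,   17,   84, 1093], dtype=int32))
side (((329.099365234375, 215.79470825195312), (19.51115608215332, 24.779897689819336), 111.24114227294922), array([317, 206,  25,  21, 116], dtype=int32))
ring [0.567  0.0125 0.318 ]
hub [ 0.544  -0.0699  0.083 ] [ 0.537  -0.0688  0.083 ]
lone [0.7442 0.1657 0.02  ] [0.7417 0.1613 0.02  ]
blower [ 0.4218 -0.0658  0.018 ] [ 0.4191 -0.0639  0.018 ]
cap [ 0.6753 -0.123   0.02  ] padlock [ 0.5116 -0.1984  0.02  ] board edge [0.2564 0.0405 0.018 ]
[[ 0.937   0.3493  0.    ]
 [ 0.3493 -0.937  -0.    ]
 [-0.      0.     -1.    ]]
```

```bash
python3 - <<'E'
from h import *
np.set_printoptions(precision=4,suppress=True)
im=cv2.imread('pics/scene0.png')[:,:,::-1].copy(); im[:, :340]=0; im[:,400:]=0; im[:150]=0
e=ring(im); print(e)
im=cv2.imread('pics/side0.png')[:,:,::-1].copy(); e2=ring(im)
rc=tri('scene',e[0][0],'side',e2[0][0]); print('ring',rc,proj('scene',rc),proj('side',rc))
p=np.array([.5405,-.0693]); d=rc[:2]-p; print(np.linalg.norm(d),np.degrees(np.arctan2(-d[0],d[1])))
print('ring at z', atz('scene',e[0][0],.138),atz('side',e2[0][0],.138))
for a in (-.262,):
    th=np.arctan2(d[1],d[0])+a; print('target ring',p+.13*np.array([np.cos(th),np.sin(th)]))
E
```

```text
(((365.390869140625, 190.01727294921875), (9.5823335647583, 28.18762969970703), 18.46725082397461), array([359, 177,  14,  27,  96], dtype=int32))
ring [0.5417 0.0549 0.1381] [365.285  189.8158] [329.0165 215.9867]
0.12415653849267763 -0.5624498522499378
ring at z [0.5422 0.0553 0.138 ] [0.5417 0.054  0.138 ]
target ring [0.5754 0.0559]
```

```bash
cat >> h.py <<'E'
def Rt(tilt,yaw=0):
    """tilt deg below horizontal, pointing +y turned by yaw deg about z; tool x = level"""
    return R.from_euler('z',yaw,degrees=True)*R.from_euler('x',90-tilt,degrees=True)*R.from_matrix(np.diag([1.,-1,-1]))
def go(p,Rg):
    p0,R0,o=tool(); s=R0.inv().apply(np.asarray(p)-p0)/.2; w=(R0.inv()*Rg).as_rotvec()/np.pi
    print('t',o['t'],'shift',s.round(3),'turn',w.round(3),'deg',np.linalg.norm(w)*180)
E
python3 - <<'E'
from h import *
go([.36,-.46,.30],Rt(60))
E
```

```text
t 0.8 shift [ 0.883 -0.591 -0.343] turn [0.165 0.03  0.111] deg 36.1723580216025
```

Request:
jog_arm(plan=[{"x":0.883,"y":-0.591,"z":-0.343,"wx":0.165,"wy":0.03,"wz":0.111},{"x":0.883,"y":-0.591,"z":-0.343,"wx":0.165,"wy":0.03,"wz":0.111},{"x":0.883,"y":-0.591,"z":-0.343,"wx":0.165,"wy":0.03,"wz":0.111},{"x":0.883,"y":-0.591,"z":-0.343,"wx":0.165,"wy":0.03,"wz":0.111},{"x":0.883,"y":-0.591,"z":-0.343,"wx":0.165,"wy":0.03,"wz":0.111},{"x":0.883,"y":-0.591,"z":-0.343,"wx":0.165,"wy":0.03,"wz":0.111},{"x":0.883,"y":-0.591,"z":-0.343,"wx":0.165,"wy":0.03,"wz":0.111},{"x":0.883,"y":-0.591,"z":-0.343,"wx":0.165,"wy":0.03,"wz":0.111}], hand=-1)

```text
t: 1.47
eef_pos: [0.3595, -0.4606, 0.2997]
tool_rot: [-0.257, 0.966, 0.001, 0.0]
contact_force: [-0.4, 0.1, 0.6]
gripper_width: -0.004
```

```bash
python3 - <<'E'
from h import *
p,r,o=tool(); print(p,r.apply([0,0,1]),o['q'].__repr__(),o['contact_force'],o['gripper_width'])
go([.48,-.28,.28],Rt(30))
E
```

```text
[ 0.35949954 -0.46064523  0.29970967] [-5.62564203e-05  4.97236327e-01 -8.67615140e-01] array([ 0.95928885,  0.53426357,  0.00257289,  1.40430507, -0.29039377,
        1.63956933, -0.56205615]) [-0.42592448  0.07418912  0.5828117 ] -0.003938495062891902
t 1.4667 shift [ 0.604 -0.733  0.535] turn [0.168 0.    0.001] deg 30.18295908049831
```

Request:
jog_arm(plan=[{"x":0.604,"y":-0.733,"z":0.535,"wx":0.168},{"x":0.604,"y":-0.733,"z":0.535,"wx":0.168},{"x":0.604,"y":-0.733,"z":0.535,"wx":0.168},{"x":0.604,"y":-0.733,"z":0.535,"wx":0.168},{"x":0.604,"y":-0.733,"z":0.535,"wx":0.168},{"x":0.604,"y":-0.733,"z":0.535,"wx":0.168},{"x":0.604,"y":-0.733,"z":0.535,"wx":0.168},{"x":0.604,"y":-0.733,"z":0.535,"wx":0.168}])

```text
invalid input at $.plan[0]: expected keys x, y, z, wx, wy, wz
```

```bash
python3 - <<'E'
from h import *
p,r,o=tool(); print(p,r.apply([0,0,1]),o['q'].__repr__(),o['contact_force'],o['gripper_width'])
go([.542,-.09,.222],Rt(30))
E
```

```text
[ 0.35949954 -0.46064523  0.29970967] [-5.62564203e-05  4.97236327e-01 -8.67615140e-01] array([ 0.95928885,  0.53426357,  0.00257289,  1.40430507, -0.29039377,
        1.63956933, -0.56205615]) [-0.42592448  0.07418912  0.5828117 ] -0.003938495062891902
t 1.4667 shift [ 0.916 -1.413  1.259] turn [0.168 0.    0.001] deg 30.18295908049831
```

Request:
jog_arm(plan=[{"x":0.604,"y":-0.733,"z":0.535,"wx":0.168,"wy":0,"wz":0},{"x":0.604,"y":-0.733,"z":0.535,"wx":0.168,"wy":0,"wz":0},{"x":0.604,"y":-0.733,"z":0.535,"wx":0.168,"wy":0,"wz":0},{"x":0.604,"y":-0.733,"z":0.535,"wx":0.168,"wy":0,"wz":0},{"x":0.604,"y":-0.733,"z":0.535,"wx":0.168,"wy":0,"wz":0},{"x":0.604,"y":-0.733,"z":0.535,"wx":0.168,"wy":0,"wz":0},{"x":0.604,"y":-0.733,"z":0.535,"wx":0.168,"wy":0,"wz":0},{"x":0.604,"y":-0.733,"z":0.535,"wx":0.168,"wy":0,"wz":0}])

```text
t: 2.13
eef_pos: [0.4789, -0.2813, 0.2795]
tool_rot: [-0.499, 0.867, 0.001, 0.0]
contact_force: [-0.5, -2.4, 0.9]
gripper_width: -0.005
```

```bash
python3 - <<'E'
from h import *
p,r,o=tool(); print(p,r.apply([0,0,1]),o['q'].__repr__(),o['contact_force'],o['gripper_width'])
go([.542,-.09,.222],Rt(30))
E
```

```text
[ 0.47893588 -0.28125812  0.27952587] [-7.76756825e-04  8.64865180e-01 -5.02003602e-01] array([ 0.86755802,  0.69231049, -0.13372264,  1.46177401, -0.63172993,
        1.77095069, -0.70487408]) [-0.54612341 -2.39875265  0.92267634] -0.004850969120746736
t 2.1333 shift [ 0.316 -0.231  0.971] turn [0.001 0.    0.001] deg 0.1709792709729293
```

Request:
jog_arm(plan=[{"x":0.316,"y":-0.231,"z":0.971,"wx":0,"wy":0,"wz":0},{"x":0.316,"y":-0.231,"z":0.971,"wx":0,"wy":0,"wz":0},{"x":0.316,"y":-0.231,"z":0.971,"wx":0,"wy":0,"wz":0},{"x":0.316,"y":-0.231,"z":0.971,"wx":0,"wy":0,"wz":0},{"x":0.316,"y":-0.231,"z":0.971,"wx":0,"wy":0,"wz":0},{"x":0.316,"y":-0.231,"z":0.971,"wx":0,"wy":0,"wz":0},{"x":0.316,"y":-0.231,"z":0.971,"wx":0,"wy":0,"wz":0},{"x":0.316,"y":-0.231,"z":0.971,"wx":0,"wy":0,"wz":0}])

```text
t: 2.8
eef_pos: [0.5417, -0.0929, 0.2221]
tool_rot: [-0.497, 0.868, 0.0, 0.001]
contact_force: [-0.7, 0.1, 0.8]
gripper_width: -0.006
```

```bash
python3 - <<'E'
from h import *
np.set_printoptions(precision=4,suppress=True)
p,r,o=tool(); print(p,r.apply([0,0,1]),o['q'],o['contact_force'])
ims={c:cams.read_camera(c) for c in('wrist','scene','side')}
for c in ims: cv2.imwrite(f'pics/{c}2.png',ims[c][:,:,::-1])
e=ring(ims['wrist']); k,E=K('wrist')
print('wrist',e,proj('wrist',[.542,.056,.138]),'cam pos in tool',r.inv().apply(-E[:3,:3].T@E[:3,3]-p),'cam z in tool',r.inv().apply(E[2,:3]))
print('tcp px',proj('wrist',p))
w=cv2.resize(ims['wrist'],(400,250))
s=cv2.resize(ims['scene'][100:300,200:520],(400,250)); d=cv2.resize(ims['side'][100:300,200:520],(400,250))
cv2.imwrite('pics/m2.png',np.vstack([np.hstack([w,s]),np.hstack([d,d*0])])[:,:,::-1])
E
```

```text
[ 0.5417 -0.0929  0.2221] [ 0.0022  0.863  -0.5052] [ 0.6739  0.6483 -0.228   1.7089 -0.7644  1.4376 -0.7485] [-0.7249  0.055   0.833 ]
wrist (((316.2480773925781, 181.5482940673828), (46.78285217285156, 53.963504791259766), 25.977388381958008), array([292, 155,  49,  54, 658], dtype=int32)) [319.028  182.6858] cam pos in tool [ 0.0732 -0.0005 -0.1429] cam z in tool [-0.287  -0.      0.9579]
tcp px [321.9353 252.4966]
```

View pics/m2.png

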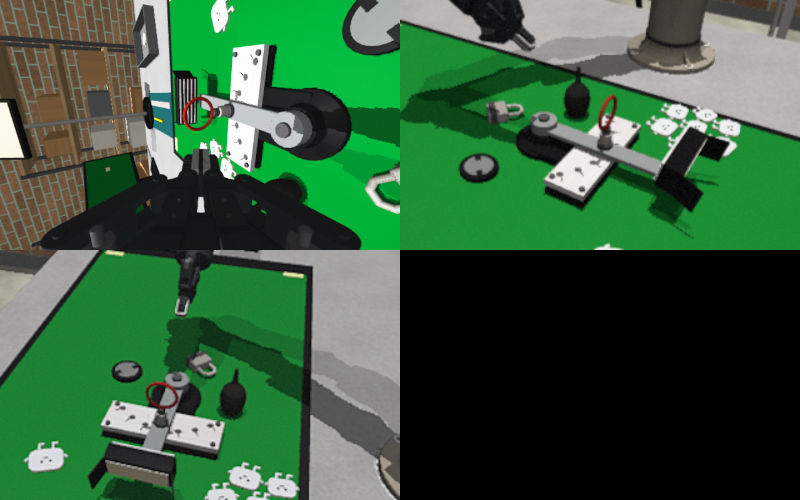

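```bash
python3 - <<'E'
from h import *
np.set_printoptions(precision=4,suppress=True)
p,r,o=tool()
for c in('scene','side','wrist'):
    a=proj(c,p); print(c,a,'crop',(a-[200,100])*1.25, K(c)[1][:3,:3].T@-K(c)[1][:3,3])
for v in([.542,.056,.138],[.545,.056,.138],[.542,.056,.141]): print(proj('wrist',v))
go([.542,-.04,.192],Rt(30))
E
```

```text
scene [306.5037 138.0041] crop [133.1296  47.5052] [1.1739 0.3127 0.5989]
side [343.5544 152.4664] crop [179.443  65.583] [0.3855 0.7502 0.7668]
wrist [322.0243 252.1751] crop [152.5304 190.2188] [ 0.6146 -0.2161  0.2949]
[319.028  182.6858]
[319.0232 180.0999]
[316.7292 182.9883]
t 2.95 shift [-0.001 -0.004  0.305] turn [ 0.002 -0.001  0.   ] deg 0.33439913335799754
```

```bash
python3 - <<'E'
from h import *
go([.5425,.028,.155],Rt(30))
E
```

```text
t 2.95 shift [ 0.001 -0.016  0.692] turn [ 0.002 -0.001  0.   ] deg 0.33439913335799754
```

Request:
jog_arm(plan=[{"x":0.001,"y":-0.016,"z":0.2,"wx":0.002,"wy":0,"wz":0},{"x":0.001,"y":-0.016,"z":0.4,"wx":0.002,"wy":0,"wz":0},{"x":0.001,"y":-0.016,"z":0.55,"wx":0.002,"wy":0,"wz":0},{"x":0.001,"y":-0.016,"z":0.65,"wx":0.002,"wy":0,"wz":0},{"x":0.001,"y":-0.016,"z":0.69,"wx":0.002,"wy":0,"wz":0},{"x":0.001,"y":-0.016,"z":0.69,"wx":0.002,"wy":0,"wz":0},{"x":0.001,"y":-0.016,"z":0.69,"wx":0.002,"wy":0,"wz":0}])

```text
t: 3.53
eef_pos: [0.5432, 0.0259, 0.1554]
tool_rot: [-0.5, 0.866, -0.001, 0.002]
contact_force: [-1.3, -0.2, -0.4]
gripper_width: -0.003
```

```bash
python3 - <<'E'
from h import *
np.set_printoptions(precision=4,suppress=True)
p,r,o=tool(); print(p,r.apply([0,0,1]),r.apply([1,0,0]),o['q'],o['contact_force'])
ims={c:cams.read_camera(c) for c in('wrist','scene','side')}
print('wrist',ring(ims['wrist']),proj('wrist',[.5425,.056,.139]),proj('wrist',p))
w=cv2.resize(ims['wrist'][90:330,140:524],(800,500),interpolation=cv2.INTER_CUBIC)
cv2.imwrite('pics/w3.png',w[:,:,::-1])
go([.5425,.072,.130],Rt(30))
E
```

```text
[0.5432 0.0259 0.1554] [ 0.005  0.866 -0.5  ] [ 1.     -0.0043  0.0026] [ 0.5675  0.6863 -0.3033  1.8714 -0.8742  1.1879 -0.6864] [-1.2919 -0.155  -0.3791]
wrist (((316.6918029785156, 228.4741668701172), (70.98763275146484, 87.306396484375), 35.45551681518555), array([ 275,  185,   83,   83, 1493], dtype=int32)) [320.3971 229.9611] [321.9399 252.3438]
t 3.6833 shift [-0.007 -0.006  0.266] turn [ 0.    -0.002  0.   ] deg 0.3615154605648825
```

View pics/w3.png

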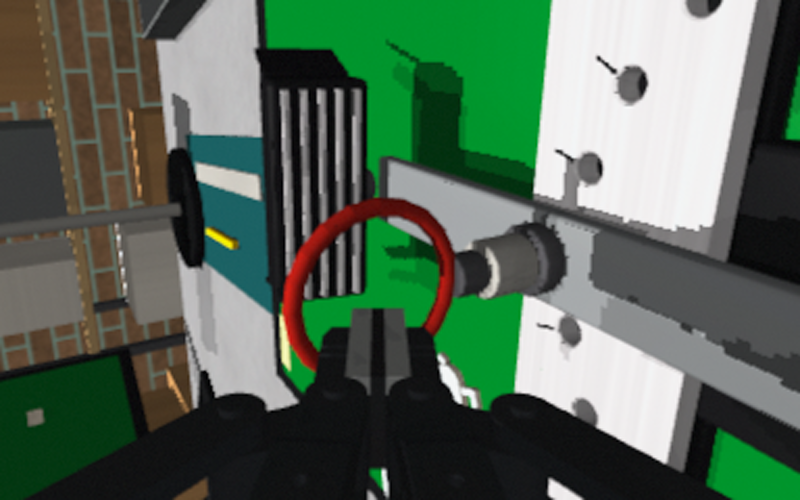

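```bash
python3 - <<'E'
from h import *
go([.5425,.070,.128],Rt(30))
E
```

```text
t 3.6833 shift [-0.007  0.008  0.262] turn [ 0.    -0.002  0.   ] deg 0.3615154605648825
```

Request:
jog_arm(plan=[{"x":-0.003,"y":0.008,"z":0.0,"wx":0,"wy":-0.001,"wz":0},{"x":-0.007,"y":0.008,"z":0.05,"wx":0,"wy":-0.002,"wz":0},{"x":-0.007,"y":0.008,"z":0.1,"wx":0,"wy":-0.002,"wz":0},{"x":-0.007,"y":0.008,"z":0.15,"wx":0,"wy":-0.002,"wz":0},{"x":-0.007,"y":0.008,"z":0.2,"wx":0,"wy":-0.002,"wz":0},{"x":-0.007,"y":0.008,"z":0.24,"wx":0,"wy":-0.002,"wz":0},{"x":-0.007,"y":0.008,"z":0.262,"wx":0,"wy":-0.002,"wz":0},{"x":-0.007,"y":0.008,"z":0.262,"wx":0,"wy":-0.002,"wz":0},{"x":-0.007,"y":0.008,"z":0.262,"wx":0,"wy":-0.002,"wz":0}])

```text
t: 4.43
eef_pos: [0.5423, 0.0702, 0.1279]
tool_rot: [-0.5, 0.866, 0.0, -0.0]
contact_force: [0.5, 0.5, -0.1]
gripper_width: -0.001
```

```bash
python3 - <<'E'
from h import *
np.set_printoptions(precision=4,suppress=True)
p,r,o=tool(); print(p,r.apply([0,0,1]),o['contact_force'],o['torque'])
ims={c:cams.read_camera(c) for c in('wrist','scene','side')}
w=cv2.resize(ims['wrist'][120:320,200:440],(480,400),interpolation=cv2.INTER_CUBIC)
d=cv2.resize(ims['side'][170:270,280:360],(320,400),interpolation=cv2.INTER_CUBIC)
cv2.imwrite('pics/w4.png',np.hstack([w,d])[:,:,::-1])
print(r.inv().apply([0,0,.1])/.2)
E
```

```text
[0.5423 0.0702 0.1279] [-0.0005  0.8658 -0.5003] [ 0.5179  0.5365 -0.1154] [-0.9576  0.0255 -0.0507]
[-0.     -0.4329 -0.2502]
```

View pics/w4.png

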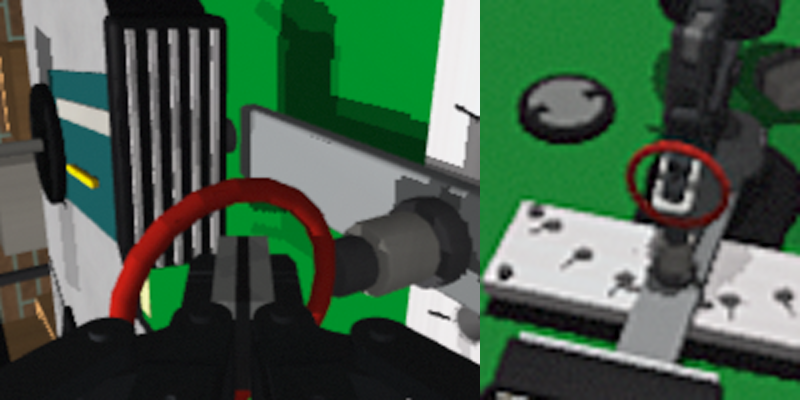

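Request:
jog_arm(plan=[{"x":0,"y":-0.017,"z":-0.01,"wx":0,"wy":0,"wz":0},{"x":0,"y":-0.035,"z":-0.02,"wx":0,"wy":0,"wz":0},{"x":0,"y":-0.052,"z":-0.03,"wx":0,"wy":0,"wz":0},{"x":0,"y":-0.052,"z":-0.03,"wx":0,"wy":0,"wz":0},{"x":0,"y":-0.052,"z":-0.03,"wx":0,"wy":0,"wz":0}])

```text
t: 5.0
eef_pos: [0.5428, 0.069, 0.1401]
tool_rot: [-0.499, 0.867, -0.0, 0.001]
contact_force: [0.2, -0.9, -2.4]
gripper_width: 0.004
```

```bash
cat > m.py <<'E'
from h import *
np.set_printoptions(precision=4,suppress=True)
def meas():
    p,r,o=tool(); print('t',o['t'],'tcp',p,'f',o['contact_force'],o['torque'])
    a=cams.read_camera('scene');b=cams.read_camera('side')
    def msk(im,x0,x1,y0,y1):
        z=np.zeros_like(im); z[y0:y1,x0:x1]=im[y0:y1,x0:x1]
        h=cv2.cvtColor(z,cv2.COLOR_RGB2HSV); m=((h[...,0]<8)|(h[...,0]>172))&(h[...,1]>130)&(h[...,2]>50)
        pts=np.argwhere(m)[:,::-1].astype(np.float32); return cv2.minEnclosingCircle(pts)[0],cv2.fitEllipse(cv2.convexHull(pts.astype(np.int32)).astype(np.float32))[0],len(pts)
    A=msk(a,330,420,150,230);B=msk(b,270,380,170,250)
    print('ring px',A,B); rc=tri('scene',A[1],'side',B[1]); print('ring',rc)
    d=rc[:2]-[.5405,-.074]; print('arm deg',np.degrees(np.arctan2(-d[0],d[1])))
    return a,b
E
python3 -c "
from m import *; meas()"
```

```text
t 5.0 tcp [0.5428 0.069  0.1401] f [ 0.2367 -0.9167 -2.3597] [-1.1696  0.0119 -0.0516]
ring px ((366.0, 190.0), (365.32342529296875, 189.6039581298828), 101) ((329.3157958984375, 215.65789794921875), (329.11090087890625, 215.69239807128906), 132)
ring [0.5416 0.0547 0.1387]
arm deg -0.49048801529339514
```

Request:
jog_arm(plan=[{"x":0,"y":-0.017,"z":-0.01,"wx":0,"wy":0,"wz":0},{"x":0,"y":-0.035,"z":-0.02,"wx":0,"wy":0,"wz":0},{"x":0,"y":-0.052,"z":-0.03,"wx":0,"wy":0,"wz":0},{"x":0,"y":-0.069,"z":-0.04,"wx":0,"wy":0,"wz":0},{"x":0,"y":-0.074,"z":-0.043,"wx":0,"wy":0,"wz":0},{"x":0,"y":-0.074,"z":-0.043,"wx":0,"wy":0,"wz":0},{"x":0,"y":-0.074,"z":-0.043,"wx":0,"wy":0,"wz":0}])

```text
t: 5.68
eef_pos: [0.5427, 0.0688, 0.1569]
tool_rot: [-0.499, 0.867, -0.0, 0.001]
contact_force: [-0.4, -0.7, -8.5]
gripper_width: -0.005
```

```bash
python3 -c "
from m import *; meas()"
```

```text
t 5.6833 tcp [0.5427 0.0688 0.1569] f [-0.4233 -0.7429 -8.5358] [-2.5484  0.0328 -0.0078]
ring px ((366.5, 183.5), (365.8505859375, 183.48861694335938), 98) ((329.5172424316406, 210.7586212158203), (329.5472717285156, 210.55862426757812), 137)
ring [0.541  0.0543 0.1541]
arm deg -0.2323778895703283
```

```bash
python3 - <<'E'
from h import *
p0,R0,o=tool(); c=np.array([.541,-.0745,p0[2]])
for a in (-3,-6,-9,-12,-15):
    q=R.from_euler('z',a,degrees=True); p=c+q.apply(p0-c)
    print(a,(R0.inv().apply(p-p0)/.2).round(3),((R0.inv()*q*R0).as_rotvec()/np.pi).round(4))
E
```

```text
-3 [ 0.038  0.001 -0.001] [-0.      0.0144  0.0084]
-6 [ 0.075  0.002 -0.004] [-0.      0.0288  0.0167]
-9 [ 0.112  0.005 -0.009] [-0.      0.0433  0.0251]
-12 [ 0.149  0.009 -0.015] [-0.      0.0577  0.0334]
-15 [ 0.185  0.013 -0.023] [-0.      0.0721  0.0418]
```

Request:
jog_arm(plan=[{"x":0.019,"y":0,"z":0,"wx":0,"wy":0.0072,"wz":0.0042},{"x":0.038,"y":0.001,"z":-0.001,"wx":0,"wy":0.0144,"wz":0.0084},{"x":0.057,"y":0.0015,"z":-0.002,"wx":0,"wy":0.0216,"wz":0.0125},{"x":0.075,"y":0.002,"z":-0.004,"wx":0,"wy":0.0288,"wz":0.0167},{"x":0.094,"y":0.0035,"z":-0.006,"wx":0,"wy":0.036,"wz":0.0209},{"x":0.112,"y":0.005,"z":-0.009,"wx":0,"wy":0.0433,"wz":0.0251},{"x":0.13,"y":0.007,"z":-0.012,"wx":0,"wy":0.0505,"wz":0.0292},{"x":0.149,"y":0.009,"z":-0.015,"wx":0,"wy":0.0577,"wz":0.0334},{"x":0.167,"y":0.011,"z":-0.019,"wx":0,"wy":0.0649,"wz":0.0376},{"x":0.185,"y":0.013,"z":-0.023,"wx":0,"wy":0.0721,"wz":0.0418},{"x":0.185,"y":0.013,"z":-0.023,"wx":0,"wy":0.0721,"wz":0.0418},{"x":0.185,"y":0.013,"z":-0.023,"wx":0,"wy":0.0721,"wz":0.0418}])

```text
t: 6.78
eef_pos: [0.5802, 0.063, 0.157]
tool_rot: [-0.495, 0.859, -0.114, 0.066]
contact_force: [-0.2, -3.4, -8.7]
gripper_width: -0.0
```

```bash
python3 - <<'E'
from m import *
a,b=meas()
w=cams.read_camera('wrist')
x=cv2.resize(a[150:270,290:450],(533,400),interpolation=cv2.INTER_CUBIC);y=cv2.resize(b[170:270,270:337],(267,400),interpolation=cv2.INTER_CUBIC)
cv2.imwrite('pics/s5.png',np.hstack([x,y])[:,:,::-1])
E
```

```text
t 6.7833 tcp [0.5802 0.063  0.157 ] f [-0.2238 -3.3759 -8.669 ] [-2.679   0.7059 -0.1143]
ring px ((356.0, 190.0), (356.2336730957031, 190.31936645507812), 137) ((315.5, 206.5), (315.6260681152344, 206.37319946289062), 137)
ring [0.5758 0.0488 0.1548]
arm deg -16.042452343570464
```

View pics/s5.png

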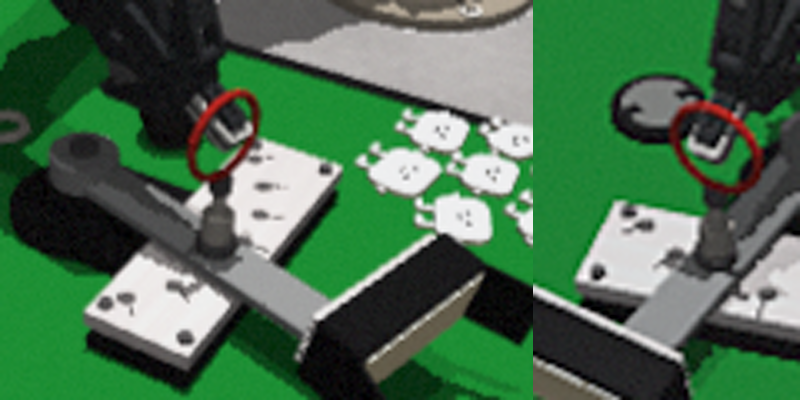

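Request:
jog_arm(plan=[{"x":0,"y":0.013,"z":0.0075,"wx":0,"wy":0,"wz":0},{"x":0,"y":0.026,"z":0.015,"wx":0,"wy":0,"wz":0},{"x":0,"y":0.039,"z":0.0225,"wx":0,"wy":0,"wz":0},{"x":0,"y":0.052,"z":0.03,"wx":0,"wy":0,"wz":0},{"x":0,"y":0.065,"z":0.0375,"wx":0,"wy":0,"wz":0},{"x":0,"y":0.078,"z":0.045,"wx":0,"wy":0,"wz":0},{"x":0,"y":0.091,"z":0.0525,"wx":0,"wy":0,"wz":0},{"x":0,"y":0.104,"z":0.06,"wx":0,"wy":0,"wz":0},{"x":0,"y":0.104,"z":0.06,"wx":0,"wy":0,"wz":0},{"x":0,"y":0.104,"z":0.06,"wx":0,"wy":0,"wz":0}])

```text
t: 7.77
eef_pos: [0.5803, 0.0639, 0.1335]
tool_rot: [-0.495, 0.859, -0.113, 0.066]
contact_force: [0.1, 0.2, 0.1]
gripper_width: -0.0
```

```bash
python3 -c "
from m import *; meas()"
```

```text
t 7.7667 tcp [0.5803 0.0639 0.1335] f [0.0793 0.1568 0.0807] [-0.8817  0.2885 -0.012 ]
ring px ((355.0, 196.0), (355.8309020996094, 196.6468963623047), 127) ((315.52630615234375, 211.5263214111328), (315.6263122558594, 211.6636199951172), 127)
ring [0.5757 0.049  0.1388]
arm deg -15.992928650971926
```

Request:
jog_arm(plan=[{"x":0,"y":0.012,"z":0.007,"wx":0,"wy":0,"wz":0},{"x":0,"y":0.021,"z":0.012,"wx":0,"wy":0,"wz":0},{"x":0,"y":0.021,"z":0.012,"wx":0,"wy":0,"wz":0},{"x":0,"y":0.021,"z":-0.04,"wx":0,"wy":0,"wz":0},{"x":0,"y":0.021,"z":-0.09,"wx":0,"wy":0,"wz":0},{"x":0,"y":0.021,"z":-0.14,"wx":0,"wy":0,"wz":0},{"x":0,"y":0.021,"z":-0.2,"wx":0,"wy":0,"wz":0},{"x":0,"y":0.021,"z":-0.28,"wx":0,"wy":0,"wz":0},{"x":0,"y":0.0,"z":-0.4,"wx":0,"wy":0,"wz":0},{"x":0,"y":-0.05,"z":-0.55,"wx":0,"wy":0,"wz":0},{"x":0,"y":-0.1,"z":-0.7,"wx":0,"wy":0,"wz":0},{"x":0,"y":-0.1,"z":-0.7,"wx":0,"wy":0,"wz":0}])

```text
t: 8.87
eef_pos: [0.5527, -0.0505, 0.2246]
tool_rot: [-0.493, 0.86, -0.115, 0.071]
contact_force: [0.2, -0.7, -0.0]
gripper_width: 0.002
```

```bash
python3 - <<'E'
from m import *
a,b=meas()
x=cv2.resize(a[130:350,200:520],(800,550),interpolation=cv2.INTER_CUBIC)
cv2.imwrite('pics/s6.png',x[:,:,::-1])
for c in('scene','side'):
    for n in('lone_figure','lens_cap','blower','padlock'):
        print(c,n,[(round(d['confidence'],2),[round(v) for v in d['location']]) for d in finder.place_of(c,n)[:1]])
E
```

```text
t 8.8667 tcp [ 0.5527 -0.0505  0.2246] f [ 0.2159 -0.6606 -0.0248] [-0.9212  0.2089 -0.1383]
ring px ((355.0, 196.0), (355.94598388671875, 196.95704650878906), 120) ((315.5, 211.0), (315.4770812988281, 211.63565063476562), 112)
ring [0.5762 0.0493 0.1387]
arm deg -16.127525795715137
scene lone_figure [(0.75, [369, 315])]
scene lens_cap [(0.86, [264, 236])]
scene blower [(0.77, [340, 191])]
scene padlock [(0.72, [276, 195])]
side lone_figure [(0.75, [237, 270])]
side lens_cap [(0.68, [300, 197])]
side blower [(0.65, [383, 228])]
side padlock [(0.78, [356, 191])]
```

View pics/s6.png

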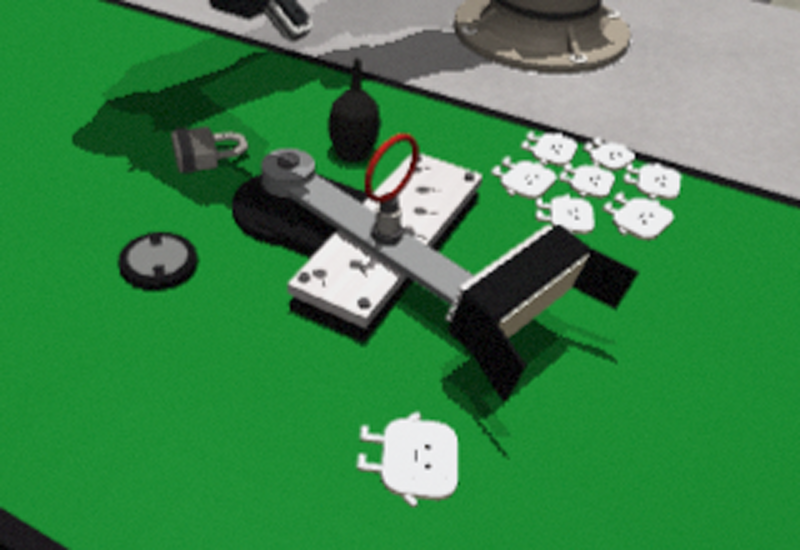

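```bash
python3 - <<'E'
from m import *
for c,(x,y) in(('scene',(282,190)),('side',(362,190))):
    a=cv2.imread(f'pics/{c}0.png'); b=cams.read_camera(c)[:,:,::-1]
    g=lambda i:cv2.Canny(cv2.cvtColor(np.ascontiguousarray(i),cv2.COLOR_BGR2GRAY),40,100).astype(np.float32)
    r=cv2.matchTemplate(cv2.GaussianBlur(g(b),(3,3),0)[y-26:y+26,x-34:x+34],cv2.GaussianBlur(g(a),(3,3),0)[y-16:y+16,x-24:x+24],cv2.TM_CCOEFF_NORMED)
    _,v,_,l=cv2.minMaxLoc(r); print(c,'padlock shift',l[0]-10,l[1]-10,round(v,2))
o=monitor.get_obs(); print(o['t'],o['joint_vel'],o['contact_force'])
print(bot.hand_in())
E
```

```text
scene padlock shift 0 0 0.55
side padlock shift 0 0 0.48
9.4667 [ 0.0004 -0.0051  0.0002  0.0002 -0.0004  0.0019 -0.0003] [-0.2676 -1.0157  0.497 ]
the job is handed in; nothing more can be done
None
```

The lamp arm now sits one hole further towards the lone figure, at about -15°, with the pin fully home, and the job is handed in. I put the shut fingers through the ring, lifted the pin about 16 mm without pinching, swung the arm and lowered the pin. Then I backed the hand clear; the whole job took about 9.5 s.

**Last checks**
- **Pin:** the ring centre is at z = 0.1387 m, the same as at the start with the pin home. With the pin riding on the plate it would read about 0.150 m.
- **Arm angle:** the ring moved about 34.6 mm in x, against about 33.7 mm expected. That reads as about -15.6°, which is within what the cameras can resolve. The pin dropping home confirms the hole.
- **Forces:** the wrist force was about 9 N at most in the readings at the end of each move. It is near zero now, with the hand clear of everything.
- **Loose things:** the lone figure, lens cap and blower are where they were, to within about 2 pixels.
- **Disagreement:** the network's padlock point moved 3–4 pixels, as a shadow now falls on the padlock. Matching its outline against the first pictures showed no shift in either view, though the matches were only moderate (0.55 and 0.48).

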